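# Set the ratchet to tighten and clamp a stone slice

### The arm

A 6-joint arm with a two-finger parallel gripper is mounted at the origin on a cart in front of the work surface, level with it; the furniture and walls round the work are solid. World frame = base frame: x ahead of the robot, y to its left, z up, the work surface at z = 0. Lengths are in m, angles in rad, forces in N, time in s.
With the tool pointing down it reaches from about 0.325 to 0.775 m from the base axis. Payload 9.3 kg.
Tool frame: the origin (TCP) lies between the finger pads; the fingertips stand 14 mm ahead of it and the grasp point (between the pads) lies 5 mm behind it; z points along the fingers, y is the line along which they close (so a half turn about z gives the same grasp; the last joint's range is limited). The gripper opens to 85 mm and grips with 20 to 120 N. Pads are 22 mm wide; open, the fingers measure 114 mm over their backs; the gripper's body (76 mm by 85 mm) begins 54 mm behind the grasp point. The pads swing forward as they close: fully open they stand 13 mm farther back than shut.
Start: joints at [-1.449, 0.259, 0.021, 1.334, 0, 1.418], TCP at [0.149, -0.529, 0.207] pointing down, gripper open.
Joint ranges: [-3.04, 3.04], [-0.91, 1.82], [-1.04, 1.36], [-1.92, 1.95], [-1.52, 1.45], [-3.14, 3.14]. Speed limits (rad/s): [2.22, 2.22, 2.79, 3.14, 3.14, 3.14].

### API

Orientations are given as a 3x3 rotation matrix whose columns are the frame's x, y, z axes.
In Python, from workcell import monitor, optics, job_done gives the robot as it stands.
- The arm moves only by the tool servo_tool, never from a script. Its argument "targets" is a list of rows, each an object of numbers: "tx", "ty", "tz": the shift along the tool's x, y, z in cm; "yaw": the turn about the tool's z in rad. A call has 1 to 8 rows; each row shifts and turns the commanded pose from where the row before left it, along the tool's axes as they then stand; what a row does not reach is not made up. A row lasts 1/12 s, in which the tool goes at most 41.7 mm and 7.16 degrees, less where a joint would pass 70% of its speed; a pose out of reach is approached as far as the arm can. A call with a gripper value outside its range is refused whole. "fingers" is the closure in counts, from 0 (fully open) to 255 (shut), set as the call begins (left out, the last holds). The fingers move at their own pace and stop on an object; "grip_force" is the grip in N (left out, the last holds). Time passes only in rows, so rows that do not move let the fingers close. It gives the time, the measured TCP pose, the force, the opening and the grip force at its end, in the units of the state.
- monitor.observe(): the state, without advancing time (a new reading comes with each control period).
- optics.grab_frame(name): name is "side" or "top"; returns (picture, depth): 384x512x3 uint8, red, green, blue; 384x512 float32, m along the optical axis (not along the pixel's ray), 0 where there is no reading.
- optics.camera_info(name): a dict with "mtx" (3x3 intrinsics, pixels), "extrinsics" (4x4, takes a point from camera to world coordinates). Camera axes: x right, y down, z forward; pixel columns grow to the right and rows downward; lengths in m; the calibration is good to about 2 mm. A picture is of the moment at which its call begins. camera_info takes no time and is no camera call.
- job_done(): hands the job in; it is judged then, once.
The state is a dict: "clock": time; "joints": joint angles; "joint_velocities": joint speeds; "tau": joint torques, N m; "eef_pos": TCP position; "ee_rot": TCP orientation; "wrist_force": force on the tool from outside, world axes, zero at the start; "torque": the same for the moment, N m; "width": finger opening in m; "gripper_force": force on a finger pad.
Only numpy, scipy, OpenCV 4.12 (cv2) and the standard library are available. Lean on these libraries where they do the work, as an engineer would, in place of code of your own. Each camera call takes 0.05 s, during which the arm holds its last target. There are 200 camera calls.

### The job

Clamp the stone slice in the blue bonding clamp. First flip the red lever on the ratchet head fully over to its tightening side, then work the handle to and fro by its black knob so that the ratchet screws the pad down onto the stone, and stop when the knob resists a clockwise push with about 10 N; the slice must be gripped firmly but it cracks if the screw is forced past 12 N. Leave the red lever on the tightening side, do not force it, let go of everything and leave the mug, petri dish and counter where they are.

Things in the scene. Friction and masses are not known exactly. Their poses are not given: they have to be found in the camera images.
- clamp: Blue screw clamp fixed to the worktop. Origin: centre of the underside of its 130x90x12 mm base; its z axis is the vertical screw axis; its y axis is where the handle points at joint 0. A bridge on two posts carries the screw: bridge top 70 mm, post nuts 77 mm above the worktop.
- handle (a joint): Handle, turns about the screw axis; rad, 0 along the clamp's y axis, positive clockwise from above, stops at -0.5 and 0.5. Steel bar 20 mm wide, top 88 mm up, reaching 155 mm out; moves easily alone. Selector on tightening side: motion to + drives the screw, motion back only clicks (up to 0.45 rad of a stroke is lost till a tooth catches). Selector on the other side: motion to - unscrews.
- knob (a point): Point on the axis of the upright round black knob on the handle (26 mm diameter, 89 to 128 mm up, narrower at both ends, spins freely on its pin), 140 mm from the screw axis, 108 mm up. A running screw feels like 4 to 8 N here; with the pad on the stone this climbs about 12 N per radian of the screw. Stop at 10 N: under 9 N may grip too little, past 12 N the stone may crack.
- selector (a joint): Red reversing lever, turns on a vertical pivot on the handle, 55 mm from the screw axis; rad, 0 points out along the handle (neutral), positive clockwise from above; stops at -0.5 (unscrews) and 0.5 (tightens), stays where left. Needs about 8 N at its tab, more than the handle resists: a push on the tab first carries the handle to its stop on that side, then flips the lever.
- selector_tab (a point): Point on the upright red tab of the lever, 35 mm from the lever's pivot, 114 mm above the worktop. The tab is 8 mm wide across the lever, 10 mm along it and stands up to 124 mm above the worktop; the lever under it is up to 95 mm high.
- pressure_pad: Steel pad 30 mm across that the screw lowers; origin: centre of its pressing underside.
- specimen: Terracotta-coloured stone slice 34x26x10 mm on a glass slide, held in the clamp under the pad. Origin: underside of its aluminium carrier; the stone's top lies 20 mm above it, along z. The pad starts 2 to 6 mm above the stone.
- mug: White dotted mug, 78x114x93 mm, origin under its centre, stands right of the clamp; bystander.
- petri_dish: Clear dish 58 mm across, 13 mm high, origin under its centre; bystander.
- tally_counter: Chrome hand counter 51x53x22 mm, origin under its centre; bystander.
- ratchet_wheel (a point): Point on the screw axis 83 mm up, in the middle of the 14-tooth steel ratchet wheel (58 mm across; hex cap above it, top 98 mm up). Right-hand screw: clockwise from above tightens. It takes 1 N m to turn either way, so it stays where it is left, and lowers the pad 6.5 mm per radian.

How it is judged:
On the way, in this order (a step that is already met when the one before it is completed fails the run):
1. the red lever is on the tightening side while the pad is still clear of the stone (value of joint selector above 0.38 rad and contact force between pressure_pad and specimen below 1 N), for 0.2 s.
2. the pad bears on the stone (contact force between pressure_pad and specimen above 10 N), for 0.1 s.
At the end, for the whole second after the job is handed in: The pad presses on the stone with 45 to 160 N (about 9 to 12 N felt at the knob in the last push), the red lever is past +0.38 rad on the tightening side, and the handle is at rest (contact force between pressure_pad and specimen between 45 and 160 N and value of joint selector above 0.38 rad and velocity of joint handle between -0.05 and 0.05 rad/s); the robot touches nothing.
It fails at once if the stone is pressed with more than 170 N and cracks (contact force between pressure_pad and specimen above 170 N).
It fails at once if the red lever is forced with more than 30 N (contact force between the fingers and selector above 30 N).
It fails at once if the mug is pushed more than 20 mm (distance of mug from where it was at the start of the episode above 0.02 m).
It fails at once if the petri dish is pushed more than 20 mm (distance of petri_dish from where it was at the start of the episode above 0.02 m).
It fails at once if the counter is pushed more than 20 mm (distance of tally_counter from where it was at the start of the episode above 0.02 m).
It also fails if it takes over 67 s, if anything falls off the work surface, if the arm or the gripper's body presses on something with over 40 N, if the wrist force passes 120 N, or if a joint passes its speed limit or range.

## Working session

There is one attempt and no reset: what is moved stays moved. The work goes in short steps, Python scripts to look and compute and a tool call to move; the robot and the scene stay as the last step left them, time stands still between calls to the robot, and variables do not carry over. Pictures are saved under pics/ and viewed, at most 10 in all, crops included, and the job is handed in when it is done.

Besides the shell and the picture viewer there is one more tool, called after "Call:" as name([rows], argument=value, ...), one row to a line, values as JSON. servo_tool: Moves the arm, as the interface text tells. Its arguments: {"type":"object","properties":{"targets":{"type":"array","items":{"type":"object","properties":{"tx":{"type":"number"},"ty":{"type":"number"},"tz":{"type":"number"},"yaw":{"type":"number"}}}},"fingers":{"type":"number"},"grip_force":{"type":"number"}},"required":["targets"]}

```bash
mkdir -p pics
cat > h.py <<'E'
import numpy as np, cv2
from workcell import monitor, optics, job_done
def cam(n):
    i=optics.camera_info(n); return np.array(i["mtx"]),np.array(i["extrinsics"])
def plane(n,u,v,z):
    K,T=cam(n); d=T[:3,:3]@np.linalg.inv(K)@[u,v,1]; o=T[:3,3]; return o+d*(z-o[2])/d[2]
def proj(n,p):
    K,T=cam(n); q=K@(T[:3,:3].T@(np.array(p)-T[:3,3])); return q[:2]/q[2]
def cloud(n,dep):
    K,T=cam(n); v,u=np.mgrid[:384,:512]; c=np.stack([u,v,np.ones_like(u)],-1)@np.linalg.inv(K).T*dep[...,None]
    return c@T[:3,:3].T+T[:3,3]
E
python3 - <<'E'
from h import *
for n in("top","side"):
    im,d=optics.grab_frame(n); np.savez(n+".npz",im=im,d=d); cv2.imwrite(f"pics/{n}0.png",im[...,::-1]); K,T=cam(n);print(n,K[0,0],T.round(3).tolist())
s=monitor.observe();print(s)
E
```

```text
top 485.7846696538204 [[-0.002, -0.994, 0.111, 0.352], [-1.0, 0.001, -0.004, -0.012], [0.003, -0.111, -0.994, 1.324], [0.0, 0.0, 0.0, 1.0]]
side 357.9875034854668 [[0.986, -0.113, 0.123, 0.342], [-0.166, -0.593, 0.788, -0.797], [-0.016, -0.798, -0.603, 0.679], [0.0, 0.0, 0.0, 1.0]]
{'clock': 0.1, 'joints': array([-1.44856692e+00,  2.59137763e-01,  2.08789527e-02,  1.33371233e+00,
       -7.99977277e-06,  1.41816796e+00]), 'joint_velocities': array([-0.0001674 , -0.00010196,  0.00165839, -0.00160044,  0.00099015,
        0.00027447]), 'tau': array([ 2.58484033e-03, -5.56694376e+01,  3.45069265e+01,  1.16962352e-02,
       -1.79600897e-04,  1.36394970e-06]), 'eef_pos': array([ 0.14922076, -0.52909468,  0.20664188]), 'ee_rot': array([[ 9.62463822e-01,  2.71409966e-01, -1.51179021e-04],
       [ 2.71409954e-01, -9.62463131e-01,  1.16506882e-03],
       [ 1.70707055e-04, -1.16236808e-03, -9.99999310e-01]]), 'wrist_force': array([-0.46858375,  0.33404112,  0.62713605]), 'torque': array([ 0.00420784, -0.0097825 ,  0.01794775]), 'gripper_force': 0.0, 'width': 0.08547993434364176}
```

View pics/top0.png

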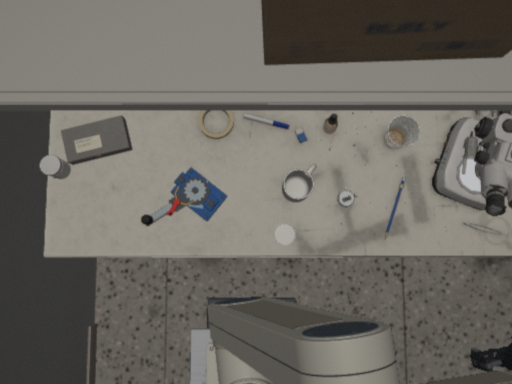

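View pics/side0.png

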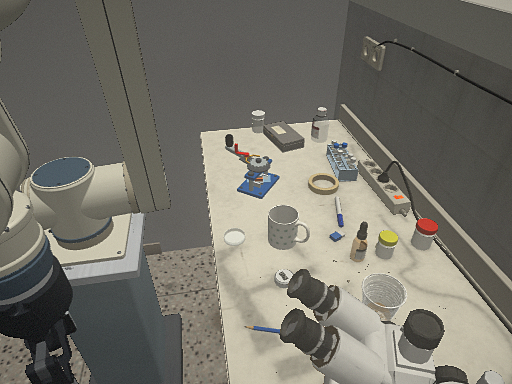

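The top view shows the clamp screw at about (195,190), the knob at (147,219) and the red lever at (175,206). The mug is at (297,186) and the dish at (285,234). The handle points to the lower left, towards +y and −x.

Run:
```python
from h import *
D=np.load("top.npz");im,d=D["im"],D["d"];P=cloud("top",d)
S=np.load("side.npz");ims,ds=S["im"],S["d"]
hsv=cv2.cvtColor(im,cv2.COLOR_RGB2HSV)
roi=np.zeros(d.shape,bool);roi[160:235,130:235]=1
red=roi&((hsv[...,0]<8)|(hsv[...,0]>172))&(hsv[...,1]>150)&(hsv[...,2]>80)
blk=roi&(hsv[...,2]<45)&(np.indices(d.shape)[1]<165)
blue=roi&(hsv[...,0]>100)&(hsv[...,0]<125)&(hsv[...,1]>150)
for n,m in(("red",red),("blk",blk),("blue",blue)):
    v,u=np.nonzero(m);print(n,len(u),u.mean(),v.mean(),u.min(),u.max(),v.min(),v.max(),P[m].mean(0).round(4),P[m][:,2].min().round(3),P[m][:,2].max().round(3))
v,u=np.nonzero(red)
for z0 in(.08,.1,.112):
    m=red&(P[...,2]>z0);print(z0,m.sum(),P[m].mean(0).round(4))
q=P[red];print(np.c_[u,v,(q*1000).round()].astype(int)[q[:,2].argsort()[::-1]][:50:2].tolist())
m=roi&(P[...,2]>.09)&(P[...,2]<.15)&~blk; m[:,:165]=0
print("hex",m.sum())
h=cv2.resize(im[165:230,135:225],None,fx=8.8,fy=8.8,interpolation=cv2.INTER_CUBIC)[:572]
cv2.imwrite("pics/topc.png",h[...,::-1])
# bloack from side
hs=cv2.cvtColor(ims,cv2.COLOR_RGB2HSV)
Q=cloud("side",ds)
r2=np.zeros(ds.shape,bool);r2[125:200,215:290]=1
b=r2&(hs[...,2]<50);b[:,240:]=0
rr=r2&((hs[...,0]<8)|(hs[...,0]>172))&(hs[...,1]>150)
for n,m in(("blk",b),("red",rr)):
    v,u=np.nonzero(m);print("side",n,len(u),u.mean(),v.mean(),u.min(),u.max(),v.min(),v.max(),Q[m].mean(0).round(4),Q[m][:,2].min(),Q[m][:,2].max())
# base corners
c=max(cv2.findContours((blue&(P[...,2]<.03)).astype(np.uint8),0,2)[0],key=cv2.contourArea);print(cv2.minAreaRect(c))
print("knob108",plane("top",147,219,.128),"wheel",plane("top",195,190,.095))
```

```text
red 67 174.08955223880596 205.7910447761194 167 179 199 213 [0.4691 0.192  0.0984] 0.084 0.128
blk 73 146.82191780821918 219.68493150684932 142 152 216 224 [0.4321 0.2544 0.1246] 0.101 0.132
blue 342 206.21345029239765 196.69005847953215 176 222 171 216 [0.4988 0.1164 0.0429] 0.005 1.324
0.08 67 [0.4691 0.192  0.0984]
0.1 11 [0.4545 0.1992 0.1166]
0.112 7 [0.4504 0.2008 0.1241]
[[169, 212, 451, 199, 128], [168, 212, 451, 202, 127], [169, 213, 449, 200, 124], [170, 211, 454, 199, 117], [171, 213, 450, 199, 103], [173, 204, 473, 194, 101], [172, 212, 453, 197, 99], [176, 200, 484, 187, 98], [174, 209, 461, 192, 98], [175, 201, 481, 190, 98], [172, 207, 466, 197, 98], [174, 201, 481, 193, 97], [175, 208, 464, 190, 97], [175, 204, 474, 190, 97], [174, 204, 474, 193, 97], [176, 201, 481, 188, 96], [177, 200, 484, 185, 96], [172, 209, 461, 198, 96], [175, 202, 479, 190, 96], [178, 201, 482, 183, 95], [173, 207, 466, 195, 95], [175, 207, 466, 190, 95], [178, 202, 479, 183, 95], [173, 208, 464, 195, 94], [172, 210, 459, 198, 94]]
hex 214
side blk 22 228.13636363636363 140.36363636363637 226 232 135 146 [0.4316 0.251  0.1115] 0.09053407454009577 0.13027717454773124
side red 50 239.9 151.14 235 248 144 156 [0.4621 0.1932 0.1004] 0.08611389667671232 0.12485385832420304
((209.47955322265625, 201.9069061279297), (18.428897857666016, 30.72606086730957), 32.61924362182617)
knob108 [0.43359022 0.25327937 0.128     ] wheel [0.5097538  0.14000921 0.095     ]
```

View pics/topc.png

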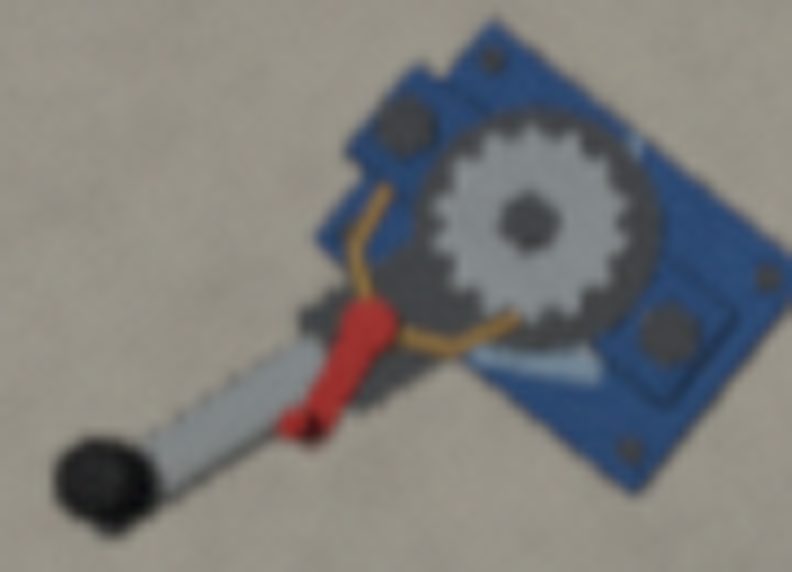

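The crop shows the hex at (530,222), knob at (105,480), tab at (305,428) and lever pivot at (370,322). The nuts are at (405,125) and (670,333). The handle is therefore at about +0.3 rad and the lever is on the unscrewing side (about −0.5). I'll plan a transit around the base.

```bash
cat >> h.py <<'E'
def rows(p,phi,wp):  # p xyz, phi tool-x angle; wp list of (x,y,z,phi) -> rows cm, tool down
    out=[];p=np.array(p,float)
    for w in wp:
        d=np.array(w[:3])-p; x=np.array([np.cos(phi),np.sin(phi)]); y=np.array([x[1],-x[0]])
        r=np.round([100*d[:2]@x,100*d[:2]@y,-100*d[2],phi-w[3]],2); out.append(r.tolist())
        p=p+np.r_[(r[0]*x+r[1]*y)/100,-r[2]/100]; phi=phi-r[3]
    return out
def cur():
    s=monitor.observe();R=s["ee_rot"];return s["eef_pos"],np.arctan2(R[1,0],R[0,0]),s
E
python3 - <<'E'
from h import *
A=plane("top",195.2,190.2,.098)[:2];K=plane("top",146.9,219.5,.12)[:2];T=plane("top",169.7,213.4,.124)[:2];Pv=plane("top",177,201.6,.095)[:2]
a=lambda v:np.degrees(np.arctan2(v[1],v[0]))
print(A,K,T,Pv,"AK",np.hypot(*(K-A)),a(K-A),"APv",np.hypot(*(Pv-A)),a(Pv-A),"PvT",np.hypot(*(T-Pv)),a(T-Pv))
n1=plane("top",135+405/8.8,165+125/8.8,.077);n2=plane("top",135+670/8.8,165+333/8.8,.077);print("nuts",(n1+n2)/2,a((n1-n2)[:2])+90)
p,phi,s=cur();print(p,phi)
r0,t0=np.hypot(*p[:2]),np.arctan2(p[1],p[0]);r1,t1=np.hypot(*T),np.arctan2(T[1],T[0])
N=28;wp=[]
for f in np.arange(1,N+1)/N:
    r=r0+(r1-r0)*f;t=t0+(t1-t0)*f;wp.append((r*np.cos(t),r*np.sin(t),p[2]+.0,phi+(np.radians(152)-phi)*f))
for i,r in enumerate(rows(p,phi,wp)):
    if i%4==0:print(i,r)
E
```

```text
[0.50885456 0.13912375] [0.43289632 0.25527073] [0.44767834 0.19832222] [0.48006458 0.1853947 ] AK 0.13877960489901037 123.18403561084659 APv 0.05449646819668997 121.89005117330962 PvT 0.03487103628492481 158.23974710832232
nuts [0.50947897 0.13951016 0.077     ] 141.8714730847666
[ 0.14922076 -0.52909468  0.20664188] 0.2748576759957922
0 [3.35, -0.32, -0.0, -0.08]
4 [3.31, -0.01, -0.0, -0.08]
8 [3.25, 0.31, -0.0, -0.08]
12 [3.15, 0.6, -0.0, -0.08]
16 [3.03, 0.87, -0.0, -0.08]
20 [2.89, 1.14, -0.0, -0.08]
24 [2.71, 1.38, -0.0, -0.08]
```

Distances match the given ones: 139, 54.5 and 35 mm against 140, 55 and 35. Moving now.

Call:
servo_tool([
  {"tx":1.5,"ty":-0.2,"tz":-1,"yaw":-0.08},
  {"tx":3.3,"ty":-0.3,"tz":-1,"yaw":-0.08},
  {"tx":3.3,"ty":-0.2,"yaw":-0.08},
  {"tx":3.3,"ty":-0.1,"yaw":-0.08},
  {"tx":3.3,"ty":0,"yaw":-0.08},
  {"tx":3.3,"ty":0.1,"yaw":-0.08},
  {"tx":3.3,"ty":0.2,"yaw":-0.08},
  {"tx":3.3,"ty":0.2,"yaw":-0.08},
], fingers=148, grip_force=20)

```text
schema error: expected keys tx, ty, tz, yaw
```

Call:
servo_tool([
  {"tx":3.2,"ty":0.3,"yaw":-0.08},
  {"tx":3.2,"ty":0.4,"yaw":-0.08},
  {"tx":3.2,"ty":0.5,"yaw":-0.08},
  {"tx":3.2,"ty":0.5,"yaw":-0.08},
  {"tx":3.1,"ty":0.6,"yaw":-0.08},
  {"tx":3.1,"ty":0.7,"yaw":-0.08},
  {"tx":3.1,"ty":0.8,"yaw":-0.08},
  {"tx":3.0,"ty":0.8,"yaw":-0.08},
])

```text
schema error: expected keys tx, ty, tz, yaw
```

Call:
servo_tool([
  {"tx":3.0,"ty":0.9,"yaw":-0.08},
  {"tx":3.0,"ty":0.9,"yaw":-0.08},
  {"tx":2.9,"ty":1.0,"yaw":-0.08},
  {"tx":2.9,"ty":1.1,"yaw":-0.08},
  {"tx":2.9,"ty":1.2,"yaw":-0.08},
  {"tx":2.8,"ty":1.2,"yaw":-0.08},
])

```text
schema error: expected keys tx, ty, tz, yaw
```

```bash
cat > to.py <<'E'
import sys
from h import *
p,phi,s=cur();x,y,z,a=map(float,sys.argv[1:5])
print(p.round(4),np.degrees(phi).round(1),s["wrist_force"].round(2),s["width"].round(4),s["clock"]);print(rows(p,phi,[(x,y,z,np.radians(a))]))
E
python3 to.py .4485 .1995 .16 152
```

```text
Traceback (most recent call last):
  File "to.py", line 4, in <module>
    print(p.round(4),np.degrees(phi).round(1),s["wrist_force"].round(2),s["width"].round(4),s["clock"]);print(rows(p,phi,[(x,y,z,np.radians(a))]))
                                                                        ^^^^^^^^^^^^^^^^
AttributeError: 'float' object has no attribute 'round'
```

Every row needs all four keys.

Call:
servo_tool([
  {"tx":1.5,"ty":-0.2,"tz":-1,"yaw":-0.08},
  {"tx":3.3,"ty":-0.3,"tz":-1,"yaw":-0.08},
  {"tx":3.3,"ty":-0.2,"tz":0,"yaw":-0.08},
  {"tx":3.3,"ty":-0.1,"tz":0,"yaw":-0.08},
  {"tx":3.3,"ty":0,"tz":0,"yaw":-0.08},
  {"tx":3.3,"ty":0.1,"tz":0,"yaw":-0.08},
  {"tx":3.3,"ty":0.2,"tz":0,"yaw":-0.08},
  {"tx":3.3,"ty":0.2,"tz":0,"yaw":-0.08},
], fingers=148, grip_force=20)

```text
clock: 0.77
eef_pos: [0.3543, -0.3926, 0.2267]
ee_rot: [[0.607, 0.795, -0.0], [0.795, -0.607, 0.001], [0.0, -0.001, -1.0]]
wrist_force: [0.6, -0.7, 0.3]
width: 0.0358
gripper_force: 0.0
```

Call:
servo_tool([
  {"tx":3.2,"ty":0.3,"tz":0,"yaw":-0.08},
  {"tx":3.2,"ty":0.4,"tz":0,"yaw":-0.08},
  {"tx":3.2,"ty":0.5,"tz":0,"yaw":-0.08},
  {"tx":3.2,"ty":0.5,"tz":0,"yaw":-0.08},
  {"tx":3.1,"ty":0.6,"tz":0,"yaw":-0.08},
  {"tx":3.1,"ty":0.7,"tz":0,"yaw":-0.08},
  {"tx":3.1,"ty":0.8,"tz":0,"yaw":-0.08},
  {"tx":3.0,"ty":0.8,"tz":0,"yaw":-0.08},
])

```text
clock: 1.43
eef_pos: [0.4882, -0.1772, 0.2268]
ee_rot: [[0.012, 1.0, -0.0], [1.0, -0.012, 0.0], [0.0, -0.0, -1.0]]
wrist_force: [-0.5, -0.1, -0.1]
width: 0.0356
gripper_force: 0.0
```

Call:
servo_tool([
  {"tx":3.0,"ty":0.9,"tz":0,"yaw":-0.08},
  {"tx":3.0,"ty":0.9,"tz":0,"yaw":-0.08},
  {"tx":2.9,"ty":1.0,"tz":0,"yaw":-0.08},
  {"tx":2.9,"ty":1.1,"tz":0,"yaw":-0.08},
  {"tx":2.9,"ty":1.2,"tz":0,"yaw":-0.08},
  {"tx":2.8,"ty":1.2,"tz":0,"yaw":-0.08},
])

```text
clock: 1.93
eef_pos: [0.5176, 0.0058, 0.2268]
ee_rot: [[-0.451, 0.892, -0.001], [0.892, 0.451, 0.0], [0.0, -0.0, -1.0]]
wrist_force: [0.4, 1.1, -0.2]
width: 0.0361
gripper_force: 0.0
```

```bash
sed -i 's/s\["width"\].round(4)/round(float(s["width"]),4)/; s/s\["clock"\]/round(s["clock"],2)/' to.py
python3 to.py .4485 .1995 .16 152
```

```text
[0.5176 0.0058 0.2268] 116.8 [ 0.41  1.08 -0.23] 0.0361 1.93
[[20.4, 2.57, 6.68, -0.61]]
```

Run:
```python
from h import *
p,phi,s=cur();N=8;T=np.array([.4485,.1995,.18]);w=[tuple(p+(T-p)*f)+(phi+(np.radians(152)-phi)*f,) for f in np.arange(1,N+1)/N]
print(rows(p,phi,w))
```

```text
[[2.55, 0.32, 0.59, -0.08], [2.52, 0.53, 0.58, -0.07], [2.47, 0.7, 0.59, -0.08], [2.41, 0.89, 0.58, -0.08], [2.33, 1.08, 0.59, -0.07], [2.25, 1.25, 0.58, -0.08], [2.14, 1.42, 0.59, -0.08], [2.02, 1.59, 0.58, -0.07]]
```

Call:
servo_tool([
  {"tx":2.55,"ty":0.3,"tz":0,"yaw":-0.08},
  {"tx":2.5,"ty":0.55,"tz":0,"yaw":-0.07},
  {"tx":2.5,"ty":0.7,"tz":0,"yaw":-0.08},
  {"tx":2.4,"ty":0.9,"tz":0,"yaw":-0.08},
  {"tx":2.35,"ty":1.1,"tz":0,"yaw":-0.07},
  {"tx":2.25,"ty":1.25,"tz":1,"yaw":-0.08},
  {"tx":2.15,"ty":1.4,"tz":2,"yaw":-0.08},
  {"tx":2.0,"ty":1.6,"tz":1.7,"yaw":-0.07},
])

```text
clock: 2.6
eef_pos: [0.4488, 0.1995, 0.1795]
ee_rot: [[-0.881, 0.473, 0.0], [0.473, 0.881, 0.0], [-0.0, 0.0, -1.0]]
wrist_force: [1.2, 0.3, -0.8]
width: 0.0357
gripper_force: 0.0
```

Call:
servo_tool([
  {"tx":0,"ty":0,"tz":0,"yaw":0},
  {"tx":0,"ty":0,"tz":0,"yaw":0},
])

```text
clock: 2.77
eef_pos: [0.4483, 0.1992, 0.1793]
ee_rot: [[-0.88, 0.475, -0.002], [0.475, 0.88, -0.001], [0.002, -0.002, -1.0]]
wrist_force: [-0.4, -0.9, 0.4]
width: 0.0357
gripper_force: 0.0
```

```bash
python3 to.py .4485 .1995 .116 152
```

```text
[0.4483 0.1992 0.1793] 151.6 [-0.41 -0.88  0.39] 0.0357 2.77
[[-0.0, 0.04, 6.33, -0.01]]
```

Call:
servo_tool([
  {"tx":0,"ty":0,"tz":2,"yaw":0},
  {"tx":0,"ty":0,"tz":2,"yaw":0},
  {"tx":0,"ty":0,"tz":1.3,"yaw":0},
  {"tx":0,"ty":0,"tz":1,"yaw":0},
  {"tx":0,"ty":0,"tz":0,"yaw":0},
])

```text
clock: 3.18
eef_pos: [0.4492, 0.1973, 0.116]
ee_rot: [[-0.878, 0.479, -0.002], [0.479, 0.878, -0.001], [0.002, -0.002, -1.0]]
wrist_force: [-0.0, -0.0, 0.6]
width: 0.0357
gripper_force: 0.0
```

Call:
servo_tool([
  {"tx":0,"ty":0.5,"tz":0,"yaw":0},
  {"tx":0,"ty":0.5,"tz":0,"yaw":0},
  {"tx":0,"ty":0,"tz":0,"yaw":0},
])

```text
clock: 3.43
eef_pos: [0.4555, 0.2078, 0.1182]
ee_rot: [[-0.879, 0.477, 0.002], [0.477, 0.879, 0.001], [-0.001, 0.002, -1.0]]
wrist_force: [0.3, -0.5, 0.6]
width: 0.0359
gripper_force: 0.0
```

Call:
servo_tool([
  {"tx":-0.2,"ty":0.4,"tz":0.1,"yaw":0.05},
  {"tx":-0.2,"ty":0.4,"tz":0.1,"yaw":0.05},
  {"tx":-0.2,"ty":0.4,"tz":0,"yaw":0.05},
  {"tx":-0.2,"ty":0.4,"tz":0,"yaw":0.05},
  {"tx":0,"ty":0,"tz":0,"yaw":0},
])

```text
clock: 3.85
eef_pos: [0.4706, 0.2167, 0.1158]
ee_rot: [[-0.766, 0.643, 0.001], [0.643, 0.766, 0.0], [-0.001, 0.001, -1.0]]
wrist_force: [-0.5, -0.8, -0.2]
width: 0.036
gripper_force: 0.0
```

```bash
cat > look.py <<'E'
from h import *
import sys
im,d=optics.grab_frame("top");im2,d2=optics.grab_frame("side")
a=cv2.resize(im[160:240,130:230],(640,512),interpolation=cv2.INTER_CUBIC)[:,:400*2]
b=cv2.resize(im2[115:195,205:305],(640,512),interpolation=cv2.INTER_CUBIC)
c=np.hstack([cv2.resize(a,(400,320)),cv2.resize(b,(400,320))])
cv2.imwrite("pics/"+sys.argv[1],c[...,::-1])
s=monitor.observe();print(s["eef_pos"],s["wrist_force"])
E
python3 look.py l1.png
```

```text
[0.46975042 0.21641297 0.11555128] [ 0.8881555  -0.12922044  0.52968396]
```

View pics/l1.png

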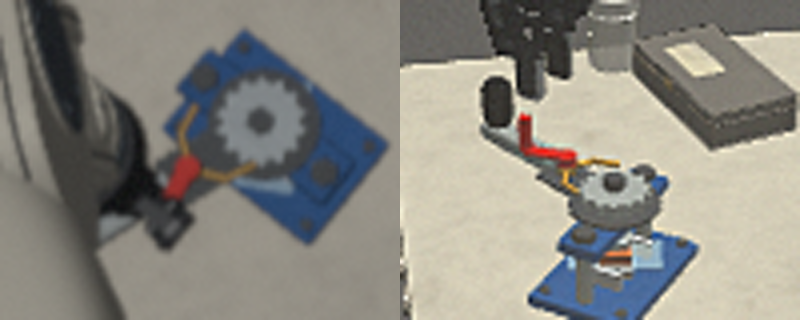

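Run:
```python
from h import *
p,phi,s=cur();R=s["ee_rot"];print(p,np.degrees(phi))
for n,c in(("side",(205,115)),("top",(130,160))):
  for sg in(-1,1):
    for z in(.014,.008,0):
      q=p+R@np.array([0,sg*.024,z]);uv=proj(n,q);print(n,sg,z,uv,((uv-c)*4).round())
  print("tab",((proj(n,(.4485,.1995,.124))-c)*4).round(),((proj(n,(.4485,.1995,.095))-c)*4).round())
im,d=optics.grab_frame("side");Q=cloud("side",d)
for x,y in((530,90),(560,70),(522,125),(530,85),(497,90),(525,60)):
  u,v=205+(x-400)//4,115+y//4;print(x,y,Q[v,u].round(3))
```

```text
[0.46975042 0.21641297 0.11555128] 140.178854119031
side -1 0.014 [237.28951667 150.32427863] [129. 141.]
side -1 0.008 [237.21374252 148.68512916] [129. 135.]
side -1 0 [237.11196063 146.48337908] [128. 126.]
side 1 0.014 [245.0285874  143.86570883] [160. 115.]
side 1 0.008 [244.97875248 142.25245385] [160. 109.]
side 1 0 [244.91182668 140.08593355] [160. 100.]
tab [120. 116.] [122. 148.]
top -1 0.014 [171.42957119 211.45613187] [166. 206.]
top -1 0.008 [171.02324846 211.25784121] [164. 205.]
top -1 0 [170.47526573 210.99041867] [162. 204.]
top 1 0.014 [157.06758695 199.36392501] [108. 157.]
top 1 0.008 [156.59233889 199.10721841] [106. 156.]
top 1 0 [155.95142031 198.7610244 ] [104. 155.]
tab [157. 212.] [165. 216.]
530 90 [0.455 0.192 0.152]
560 70 [0.485 0.229 0.148]
522 125 [0.448 0.201 0.116]
530 85 [0.454 0.187 0.158]
497 90 [0.435 0.246 0.126]
525 60 [0.453 0.191 0.177]
```

Run:
```python
from h import *
p,phi,s=cur();R=s["ee_rot"]
for n in("side","top"):
  im,d=optics.grab_frame(n);Q=cloud(n,d)
  L=(Q-p)@R   # tool frame coords
  m=(abs(L[...,0])<.04)&(abs(L[...,1])<.06)&(L[...,2]<.1)&(Q[...,2]>.09)&(d>0)
  hsv=cv2.cvtColor(im,cv2.COLOR_RGB2HSV); m&=hsv[...,1]<110
  q=L[m];o=q[:,2].argsort()[::-1];print(n,len(q));print((q[o][:24]*1000).round().astype(int).tolist());print(np.argwhere(m)[o][:12].tolist())
print(s["joints"].round(3))
```

```text
side 3309
[[-24, -22, 25], [-7, -25, 25], [-13, -23, 24], [-12, -27, 23], [39, 0, 17], [40, 9, -9], [-1, 19, -25], [-8, -24, -25], [0, -22, -26], [6, -25, -26], [2, -24, -26], [-5, 17, -27], [-8, 19, -27], [6, 18, -27], [-4, -23, -27], [10, -24, -28], [0, 20, -28], [-8, -22, -28], [11, 20, -29], [1, 16, -29], [7, 20, -30], [-12, -24, -30], [-12, 19, -31], [11, 21, -32]]
[[155, 244], [154, 239], [154, 241], [154, 240], [145, 231], [137, 232], [134, 244], [140, 239], [139, 237], [139, 235], [139, 236], [134, 245]]
top 3737
[[-34, -21, 26], [32, 3, 25], [35, -3, 25], [-15, -7, 25], [33, -5, 24], [33, -2, 23], [28, -7, 23], [34, 0, 23], [-8, -32, -71], [10, -32, -72], [13, -29, -72], [-13, -27, -73], [-10, -31, -76], [11, -31, -76], [-12, -30, -77], [-12, -26, -77], [-5, -36, -78], [-6, -38, -78], [12, -38, -79], [-7, -31, -79], [-3, -35, -79], [-12, -45, -80], [-9, -30, -80], [-7, -35, -82]]
[[201, 180], [215, 156], [217, 157], [203, 171], [217, 158], [216, 157], [216, 160], [216, 156], [208, 170], [214, 165], [214, 163], [205, 170]]
[ 0.269  0.248 -0.234  1.089 -0.     0.964]
```

Both views show the fingertips about 25 mm behind the reported TCP, at z≈0.142, so they passed over the tab. In the picture the tips are at side crop (530,95) and the tab top is below them at (522,118). I'll back up over the tab, re-centre, and descend using the camera-measured tip height.

```bash
python3 to.py .4485 .1995 .1155 152
cat > tips.py <<'E'
from h import *
p,phi,s=cur();R=s["ee_rot"];im,d=optics.grab_frame("side");Q=cloud("side",d);L=(Q-p)@R
hsv=cv2.cvtColor(im,cv2.COLOR_RGB2HSV)
m=(abs(L[...,0])<.013)&(abs(L[...,1])<.036)&(L[...,2]<.0)&(Q[...,2]>.09)&(d>0)&(hsv[...,1]<110)
for sg in(-1,1):
  k=m&(L[...,1]*sg>.008);q=L[k];o=q[:,2].argsort()[::-1][:8]
  print(sg,"tool y range",q[:,1].min().round(3),q[:,1].max().round(3),"x",q[:,0].min().round(3),q[:,0].max().round(3),"tip z tool",q[o,2].round(3),"world",Q[k][o].mean(0).round(4))
r=((hsv[...,0]<8)|(hsv[...,0]>172))&(hsv[...,1]>150)&(d>0);r[:115]=0;r[195:]=0;r[:,:205]=0;r[:,290:]=0
q=Q[r];t=q[q[:,2]>.105];print("tab",len(t),t.mean(0).round(4) if len(t) else "", "in tool",((t.mean(0)-p)@R).round(4) if len(t) else "")
print(p,np.degrees(phi),s["wrist_force"].round(1),s["clock"])
E
```

```text
[0.4694 0.2163 0.1154] 140.1 [ 0.03  0.45 -0.09] 0.0358 4.1
[[0.53, -2.63, -0.01, -0.21]]
```

Call:
servo_tool([
  {"tx":0.2,"ty":-0.9,"tz":0,"yaw":-0.07},
  {"tx":0.2,"ty":-0.9,"tz":0,"yaw":-0.07},
  {"tx":0.0,"ty":-0.7,"tz":0,"yaw":-0.07},
  {"tx":0,"ty":0,"tz":0,"yaw":0},
  {"tx":0,"ty":0,"tz":0,"yaw":0},
])

```text
clock: 4.52
eef_pos: [0.4517, 0.1986, 0.1155]
ee_rot: [[-0.883, 0.47, 0.001], [0.47, 0.883, 0.0], [-0.0, 0.0, -1.0]]
wrist_force: [0.3, 0.8, 0.2]
width: 0.0357
gripper_force: 0.0
```

```bash
python3 tips.py
```

```text
-1 tool y range -0.036 -0.009 x -0.013 0.013 tip z tool [-0.026 -0.026 -0.026 -0.027 -0.028 -0.029 -0.03  -0.03 ] world [0.4431 0.175  0.143 ]
1 tool y range 0.008 0.03 x -0.013 0.01 tip z tool [-0.026 -0.026 -0.027 -0.028 -0.029 -0.029 -0.03  -0.031] world [0.4635 0.2127 0.1437]
tab 11 [0.4499 0.1999 0.1161] in tool [ 0.0022  0.0003 -0.0006]
[0.45167187 0.19856166 0.11548749] 151.98798586195605 [0.3 0.8 0.2] 4.5167
```

Call:
servo_tool([
  {"tx":0.1,"ty":0,"tz":1,"yaw":0},
  {"tx":0,"ty":0,"tz":1,"yaw":0},
  {"tx":0,"ty":0,"tz":1,"yaw":0},
  {"tx":0,"ty":0,"tz":0.8,"yaw":0},
  {"tx":0,"ty":0,"tz":0,"yaw":0},
])

```text
clock: 4.98
eef_pos: [0.4501, 0.1991, 0.0757]
ee_rot: [[-0.883, 0.469, -0.002], [0.469, 0.883, -0.0], [0.002, -0.001, -1.0]]
wrist_force: [0.0, 0.4, 1.1]
width: 0.036
gripper_force: 0.0
```

```bash
python3 tips.py;python3 look.py l2.png
```

```text
-1 tool y range -0.036 -0.012 x -0.013 0.013 tip z tool [-0.025 -0.026 -0.026 -0.027 -0.028 -0.028 -0.03  -0.03 ] world [0.4416 0.1772 0.1033]
1 tool y range 0.011 0.035 x -0.013 0.012 tip z tool [-0.026 -0.026 -0.027 -0.028 -0.029 -0.029 -0.031 -0.031] world [0.463  0.2133 0.1042]
tab 0  in tool 
[0.45013836 0.199122   0.07573952] 152.05205314690357 [0.  0.4 1.1] 4.9833
[0.45103632 0.19925881 0.07749154] [0.37180487 0.21211074 0.67105619]
```

View pics/l2.png

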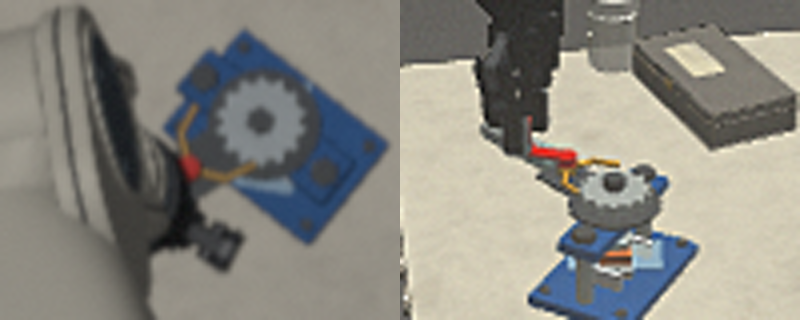

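The side crop shows the fingers straddling the tab, which is glimpsed at (528,125). Pushing clockwise.

Call:
servo_tool([
  {"tx":0,"ty":0.5,"tz":0,"yaw":0},
  {"tx":0,"ty":0.5,"tz":0,"yaw":0},
  {"tx":-0.2,"ty":0.4,"tz":0,"yaw":0.05},
  {"tx":-0.2,"ty":0.4,"tz":0,"yaw":0.05},
  {"tx":0,"ty":0,"tz":0,"yaw":0},
])

```text
clock: 5.55
eef_pos: [0.4637, 0.2137, 0.0775]
ee_rot: [[-0.832, 0.555, 0.001], [0.555, 0.832, 0.0], [-0.001, 0.001, -1.0]]
wrist_force: [0.0, -0.7, 0.2]
width: 0.0357
gripper_force: 0.0
```

Call:
servo_tool([
  {"tx":-0.2,"ty":0.4,"tz":0,"yaw":0.05},
  {"tx":0,"ty":0,"tz":0,"yaw":0},
])

```text
clock: 5.72
eef_pos: [0.4672, 0.2156, 0.0774]
ee_rot: [[-0.804, 0.595, 0.001], [0.595, 0.804, 0.0], [-0.0, 0.0, -1.0]]
wrist_force: [-0.1, 0.2, 0.2]
width: 0.036
gripper_force: 0.0
```

Call:
servo_tool([
  {"tx":-0.2,"ty":0.4,"tz":0,"yaw":0.05},
  {"tx":0,"ty":0,"tz":0,"yaw":0},
])

```text
clock: 5.88
eef_pos: [0.4711, 0.2174, 0.0773]
ee_rot: [[-0.773, 0.634, 0.0], [0.634, 0.773, 0.0], [-0.0, 0.0, -1.0]]
wrist_force: [-0.1, 0.4, -0.1]
width: 0.036
gripper_force: 0.0
```

Call:
servo_tool([
  {"tx":0,"ty":0.2,"tz":0,"yaw":0},
  {"tx":-0.15,"ty":0.35,"tz":0,"yaw":0.1},
  {"tx":0,"ty":0,"tz":0,"yaw":0},
])

```text
clock: 6.13
eef_pos: [0.4752, 0.2204, 0.0771]
ee_rot: [[-0.705, 0.71, -0.0], [0.71, 0.705, -0.0], [0.0, -0.001, -1.0]]
wrist_force: [-1.5, -0.8, 1.1]
width: 0.0357
gripper_force: 0.3
```

Call:
servo_tool([
  {"tx":-0.15,"ty":0.35,"tz":0,"yaw":0.1},
  {"tx":0,"ty":0,"tz":0,"yaw":0},
])

```text
clock: 6.3
eef_pos: [0.4782, 0.2218, 0.0771]
ee_rot: [[-0.632, 0.775, -0.001], [0.775, 0.632, -0.0], [0.001, -0.001, -1.0]]
wrist_force: [-2.0, -1.2, 1.6]
width: 0.0359
gripper_force: 1.4
```

```bash
python3 look.py l3.png
```

```text
[0.47824444 0.22191248 0.07710206] [-3.76076745 -1.35706376  1.02959148]
```

View pics/l3.png

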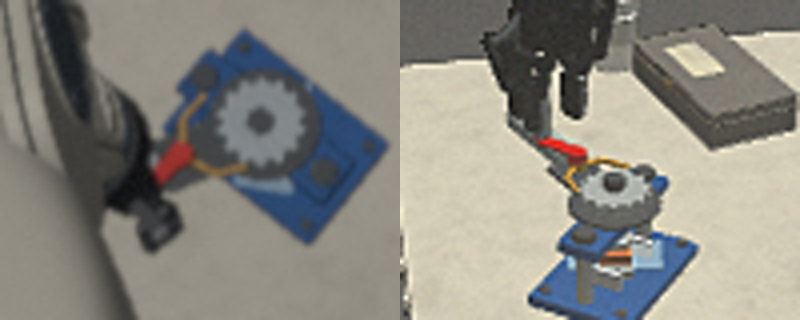

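The handle has gone clockwise, with the lever pivot now at top crop (181,155), and contact force is building. I'll continue the arc about the pivot.

Call:
servo_tool([
  {"tx":-0.15,"ty":0.35,"tz":0,"yaw":0.1},
  {"tx":0,"ty":0,"tz":0,"yaw":0},
])

```text
clock: 6.57
eef_pos: [0.4817, 0.223, 0.077]
ee_rot: [[-0.551, 0.835, -0.002], [0.835, 0.551, 0.0], [0.001, -0.001, -1.0]]
wrist_force: [-5.0, -0.6, 2.0]
width: 0.036
gripper_force: 1.9
```

Call:
servo_tool([
  {"tx":-0.15,"ty":0.35,"tz":0,"yaw":0.1},
  {"tx":0,"ty":0,"tz":0,"yaw":0},
])

```text
clock: 6.73
eef_pos: [0.4852, 0.2238, 0.077]
ee_rot: [[-0.465, 0.885, -0.002], [0.885, 0.465, 0.0], [0.001, -0.002, -1.0]]
wrist_force: [-5.2, -0.0, 2.6]
width: 0.0357
gripper_force: 2.2
```

Call:
servo_tool([
  {"tx":-0.15,"ty":0.35,"tz":0,"yaw":0.1},
  {"tx":0,"ty":0,"tz":0,"yaw":0},
])

```text
clock: 6.9
eef_pos: [0.4888, 0.2242, 0.0769]
ee_rot: [[-0.374, 0.927, -0.002], [0.927, 0.374, 0.001], [0.002, -0.002, -1.0]]
wrist_force: [-6.9, 1.0, 1.7]
width: 0.0358
gripper_force: 2.5
```

Call:
servo_tool([
  {"tx":-0.15,"ty":0.35,"tz":0,"yaw":0.1},
  {"tx":0,"ty":0,"tz":0,"yaw":0},
])

```text
clock: 7.07
eef_pos: [0.4926, 0.2243, 0.0769]
ee_rot: [[-0.28, 0.96, -0.002], [0.96, 0.28, 0.001], [0.002, -0.002, -1.0]]
wrist_force: [-6.5, 1.5, 2.3]
width: 0.036
gripper_force: 2.6
```

Call:
servo_tool([
  {"tx":-0.15,"ty":0.35,"tz":0,"yaw":0.1},
  {"tx":0,"ty":0,"tz":0,"yaw":0},
])

```text
clock: 7.23
eef_pos: [0.4964, 0.2239, 0.0769]
ee_rot: [[-0.183, 0.983, -0.002], [0.983, 0.183, 0.001], [0.002, -0.002, -1.0]]
wrist_force: [-5.5, 3.0, 1.2]
width: 0.0361
gripper_force: 2.6
```

Call:
servo_tool([
  {"tx":-0.1,"ty":0.35,"tz":0,"yaw":0.1},
  {"tx":0,"ty":0,"tz":0,"yaw":0},
])

```text
clock: 7.4
eef_pos: [0.5001, 0.2233, 0.0768]
ee_rot: [[-0.084, 0.996, -0.002], [0.996, 0.084, 0.001], [0.001, -0.002, -1.0]]
wrist_force: [-6.0, 1.9, 1.4]
width: 0.036
gripper_force: 2.7
```

Call:
servo_tool([
  {"tx":-0.1,"ty":0.2,"tz":0,"yaw":0.06},
  {"tx":0,"ty":0,"tz":0,"yaw":0},
])

```text
clock: 7.57
eef_pos: [0.5019, 0.2227, 0.0768]
ee_rot: [[-0.026, 1.0, -0.003], [1.0, 0.026, 0.001], [0.001, -0.003, -1.0]]
wrist_force: [-6.6, 2.4, 1.4]
width: 0.0354
gripper_force: 3.2
```

```bash
python3 look.py l4.png
```

```text
[0.50191457 0.22274416 0.07687682] [-6.37307593  2.63977216  1.66161707]
```

View pics/l4.png

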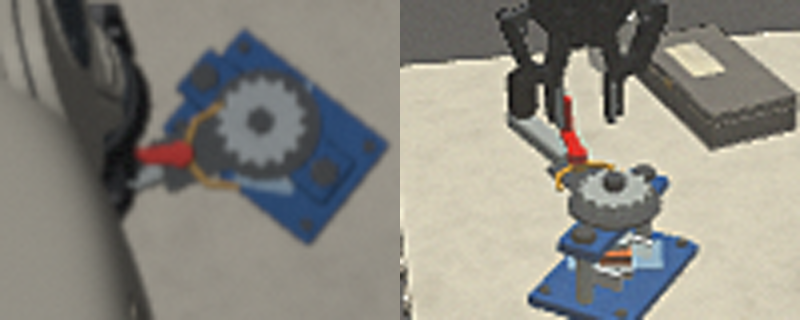

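The lever now points along (185,155)→(140,153) in the top crop, about 87° in world and so about +0.45 rad. I'll push gently until the stop is felt.

Call:
servo_tool([
  {"tx":-0.05,"ty":0.15,"tz":0,"yaw":0.04},
  {"tx":0,"ty":0,"tz":0,"yaw":0},
])

```text
clock: 7.83
eef_pos: [0.5032, 0.2223, 0.0768]
ee_rot: [[0.013, 1.0, -0.003], [1.0, -0.013, 0.001], [0.001, -0.003, -1.0]]
wrist_force: [-8.3, 1.4, 2.4]
width: 0.0359
gripper_force: 3.6
```

Call:
servo_tool([
  {"tx":-0.05,"ty":0.15,"tz":0,"yaw":0.03},
  {"tx":0,"ty":0,"tz":0,"yaw":0},
])

```text
clock: 8.0
eef_pos: [0.5046, 0.2219, 0.0769]
ee_rot: [[0.042, 0.999, -0.003], [0.999, -0.042, 0.001], [0.001, -0.003, -1.0]]
wrist_force: [-8.1, 2.9, 1.9]
width: 0.0362
gripper_force: 3.8
```

Call:
servo_tool([
  {"tx":0,"ty":0.15,"tz":0,"yaw":0.0},
  {"tx":0,"ty":0,"tz":0,"yaw":0},
])

```text
clock: 8.17
eef_pos: [0.5059, 0.2221, 0.0769]
ee_rot: [[0.04, 0.999, -0.003], [0.999, -0.04, 0.002], [0.002, -0.003, -1.0]]
wrist_force: [-9.1, 3.8, 2.7]
width: 0.0356
gripper_force: 4.3
```

Call:
servo_tool([
  {"tx":0,"ty":0.1,"tz":0,"yaw":0.0},
  {"tx":0,"ty":0,"tz":0,"yaw":0},
])

```text
clock: 8.33
eef_pos: [0.5066, 0.2221, 0.0768]
ee_rot: [[0.04, 0.999, -0.004], [0.999, -0.04, 0.002], [0.002, -0.004, -1.0]]
wrist_force: [-9.9, 3.6, 3.3]
width: 0.036
gripper_force: 4.9
```

Force is above the flip level and still climbing, and the geometry puts the lever at its stop. Backing off, lifting, and checking.

Call:
servo_tool([
  {"tx":0,"ty":-0.4,"tz":0,"yaw":0},
  {"tx":0,"ty":-0.6,"tz":0,"yaw":0},
  {"tx":0,"ty":-0.3,"tz":-1,"yaw":0},
  {"tx":0,"ty":0,"tz":-3,"yaw":-0.1},
  {"tx":0,"ty":0,"tz":-3,"yaw":-0.12},
  {"tx":0,"ty":0,"tz":0,"yaw":-0.12},
  {"tx":0,"ty":0,"tz":0,"yaw":-0.12},
])

```text
clock: 8.92
eef_pos: [0.4971, 0.222, 0.1502]
ee_rot: [[-0.409, 0.912, 0.005], [0.912, 0.409, 0.001], [-0.001, 0.005, -1.0]]
wrist_force: [0.1, 0.4, -1.1]
width: 0.0357
gripper_force: 0.0
```

```bash
python3 - <<'E'
from h import *
im,d=optics.grab_frame("side");Q=cloud("side",d);hs=cv2.cvtColor(im,cv2.COLOR_RGB2HSV)
r=((hs[...,0]<8)|(hs[...,0]>172))&(hs[...,1]>150)&(d>0);r[:115]=0;r[195:]=0;r[:,:205]=0;r[:,290:]=0
q=Q[r];t=q[q[:,2]>.105];print("tab",len(t),t.mean(0).round(4))
b=(hs[...,2]<50)&(Q[...,2]>.09)&(Q[...,2]<.132)&(np.hypot(Q[...,0]-.453,Q[...,1]-.268)<.03)
v,u=np.nonzero(b);k=Q[b];print("knob",len(k),k.mean(0).round(4),k[:,0].min(),k[:,0].max())
l=q[q[:,2]<.1];print("lever",l.mean(0))
P=np.array([.4871,.1896]);e=t.mean(0)[:2]-P;print(np.hypot(*e),np.degrees(np.arctan2(e[1],e[0])))
p,phi,s=cur();print(p,np.degrees(phi),s["wrist_force"])
A=np.array([.509,.1393])
for h in(-.5,0,.3,.4,.5):
  a=np.radians(141.8)-h;print(h,A+.14*np.array([np.cos(a),np.sin(a)]),np.degrees(a))
E
python3 look.py l5.png
```

```text
tab 12 [0.4918 0.2227 0.1161]
knob 22 [0.4537 0.2648 0.114 ] 0.4455959122052357 0.46610662365000094
lever [0.49052163 0.20139743 0.09415847]
0.03342340181604265 81.96940329540256
[0.49651974 0.22186101 0.14921027] 114.650246950753 [-0.74891891  0.3532216  -0.26691097]
-0.5 [0.37094109 0.16253224] 170.44788975654117
0 [0.39898003 0.22587718] 141.8
0.3 [0.42947922 0.25452346] 124.61126614607532
0.4 [0.44137964 0.26188665] 118.88168819476708
0.5 [0.45395571 0.268025  ] 113.15211024345885
[0.49595971 0.22173211 0.1479788 ] [ 0.05918967  0.18114353 -0.34447399]
```

View pics/l5.png

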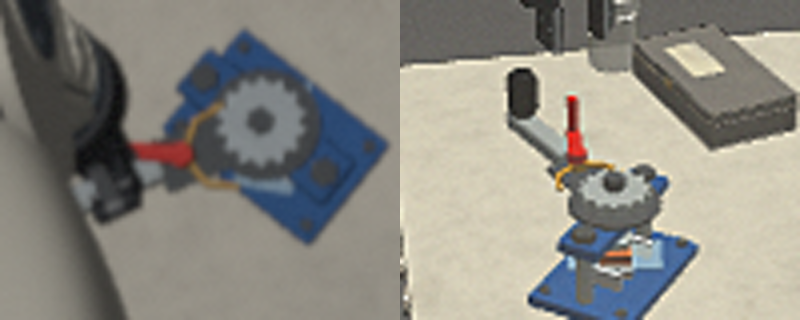

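The lever is at its tightening stop: tab at side crop (572,100), about 82° in world. The knob is at side crop (522,95), with the handle at +0.5. Next is the knob.

```bash
python3 to.py .454 .268 .071 113.15
cat > arc.py <<'E'
import sys
from h import *
# arc.py off_mm z step n : arc rows from current pose; h of tool now and rows for next n steps
A=np.array([.509,.1393]);a0=np.radians(141.8)
p,phi,s=cur();off,z,dh,n=map(float,sys.argv[1:5])
r=p[:2]-A;x=np.array([np.cos(phi),np.sin(phi)]);y=np.array([x[1],-x[0]])
h=a0-phi; F=s["wrist_force"]
print("h",round(h,3),"rad",round(r@x,4),"tan",round(r@y,4),"z",round(p[2],4),"F tan",round(-F[:2]@y,2),"rad",round(-F[:2]@x,2),"t",round(s["clock"],2))
wp=[]
for i in range(1,int(n)+1):
  a=phi-dh*i;X=np.array([np.cos(a),np.sin(a)]);Y=np.array([X[1],-X[0]]);wp.append((*(A+.14*X+off/1000*Y),z,a))
for q in rows(p,phi,wp):print(q)
E
```

```text
[0.496  0.2217 0.148 ] 113.6 [ 0.06  0.18 -0.34] 0.0356 9.07
[[5.92, -1.99, 7.7, 0.01]]
```

Call:
servo_tool([
  {"tx":2.0,"ty":-0.7,"tz":0,"yaw":0.01},
  {"tx":2.0,"ty":-0.7,"tz":0,"yaw":0},
  {"tx":1.9,"ty":-0.6,"tz":0,"yaw":0},
  {"tx":0,"ty":0,"tz":1.5,"yaw":0},
  {"tx":0,"ty":0,"tz":0,"yaw":0},
])

```text
clock: 9.48
eef_pos: [0.4526, 0.2683, 0.1306]
ee_rot: [[-0.391, 0.92, -0.002], [0.92, 0.391, -0.001], [0.0, -0.002, -1.0]]
wrist_force: [-0.3, -0.3, -0.1]
width: 0.036
gripper_force: 0.0
```

```bash
python3 to.py .454 .268 .071 113.15
python3 - <<'E'
from h import *
p,phi,s=cur();R=s["ee_rot"];im,d=optics.grab_frame("side");Q=cloud("side",d);L=(Q-p)@R
hs=cv2.cvtColor(im,cv2.COLOR_RGB2HSV)
k=(hs[...,2]<50)&(Q[...,2]>.095)&(Q[...,2]<.131)&(abs(L[...,0])<.025)&(abs(L[...,1])<.03)
print("knob tool",L[k].mean(0).round(4),L[k].min(0).round(3),L[k].max(0).round(3),k.sum())
f=(d>0)&(Q[...,2]>.14)&(Q[...,2]<.185)&(abs(L[...,0])<.03)&(abs(L[...,1])<.05)
for sg in(-1,1):
  q=L[f&(L[...,1]*sg>0)];print(sg,q.min(0).round(3),q.max(0).round(3),q.mean(0).round(3))
E
```

```text
[0.4526 0.2683 0.1306] 113.0 [-0.33 -0.35 -0.05] 0.036 9.48
[[-0.08, 0.12, 5.96, -0.0]]
knob tool [-0.0021 -0.0016  0.0125] [-0.013 -0.01   0.003] [0.006 0.01  0.035] 18
-1 [-0.015 -0.032 -0.054] [ 0.004 -0.017 -0.024] [-0.006 -0.026 -0.042]
1 [-0.013  0.015 -0.054] [ 0.01   0.032 -0.026] [-0.005  0.021 -0.041]
```

Call:
servo_tool([
  {"tx":0,"ty":0.1,"tz":1,"yaw":0},
  {"tx":0,"ty":0,"tz":1,"yaw":0},
  {"tx":0,"ty":0,"tz":1,"yaw":0},
  {"tx":0,"ty":0,"tz":1,"yaw":0},
  {"tx":0,"ty":0,"tz":1,"yaw":0},
  {"tx":0,"ty":0,"tz":0.9,"yaw":0},
  {"tx":0,"ty":0,"tz":0,"yaw":0},
])

```text
clock: 10.12
eef_pos: [0.4541, 0.2678, 0.071]
ee_rot: [[-0.393, 0.92, -0.003], [0.92, 0.393, -0.001], [0.0, -0.003, -1.0]]
wrist_force: [0.4, 0.8, 0.1]
width: 0.0358
gripper_force: 0.0
```

```bash
python3 arc.py -5 .071 -.1 8
```

```text
h 0.5 rad 0.1398 tan 0.0 z 0.071 F tan -0.7 rad -0.58 t 10.12
[-0.1, -1.9, -0.0, -0.1]
[-0.12, -1.39, -0.0, -0.1]
[-0.12, -1.4, -0.0, -0.1]
[-0.12, -1.39, -0.0, -0.1]
[-0.12, -1.4, -0.0, -0.1]
[-0.12, -1.39, -0.0, -0.1]
[-0.12, -1.4, -0.0, -0.1]
[-0.12, -1.39, -0.0, -0.1]
```

Call:
servo_tool([
  {"tx":-0.1,"ty":-1.4,"tz":0,"yaw":-0.08},
  {"tx":-0.1,"ty":-1.1,"tz":0,"yaw":-0.08},
  {"tx":-0.1,"ty":-1.1,"tz":0,"yaw":-0.08},
  {"tx":-0.1,"ty":-1.1,"tz":0,"yaw":-0.08},
  {"tx":-0.1,"ty":-1.1,"tz":0,"yaw":-0.08},
  {"tx":-0.1,"ty":-1.1,"tz":0,"yaw":-0.08},
  {"tx":0,"ty":0,"tz":0,"yaw":0},
])

```text
clock: 10.7
eef_pos: [0.4008, 0.2243, 0.0734]
ee_rot: [[-0.775, 0.632, -0.0], [0.632, 0.775, -0.0], [0.0, -0.0, -1.0]]
wrist_force: [-0.6, -0.0, 0.2]
width: 0.0357
gripper_force: 0.0
```

```bash
python3 arc.py -5 .071 -.08 6
```

```text
h 0.017 rad 0.1376 tan -0.0025 z 0.0734 F tan 0.41 rad -0.45 t 10.7
[0.16, -1.37, 0.24, -0.08]
[-0.09, -1.12, 0.0, -0.08]
[-0.08, -1.11, 0.0, -0.08]
[-0.09, -1.12, 0.0, -0.08]
[-0.08, -1.12, 0.0, -0.08]
[-0.09, -1.12, 0.0, -0.08]
```

Call:
servo_tool([
  {"tx":0.1,"ty":-1.3,"tz":0.1,"yaw":-0.08},
  {"tx":-0.1,"ty":-1.1,"tz":0.1,"yaw":-0.08},
  {"tx":-0.1,"ty":-1.1,"tz":0,"yaw":-0.08},
  {"tx":-0.1,"ty":-1.1,"tz":0,"yaw":-0.08},
  {"tx":-0.1,"ty":-1.1,"tz":0,"yaw":-0.08},
  {"tx":-0.1,"ty":-1.1,"tz":0,"yaw":-0.08},
  {"tx":0,"ty":0,"tz":0,"yaw":0},
])

```text
clock: 11.28
eef_pos: [0.3738, 0.1635, 0.0714]
ee_rot: [[-0.979, 0.205, 0.0], [0.205, 0.979, -0.0], [-0.0, -0.0, -1.0]]
wrist_force: [-0.4, -0.5, 0.6]
width: 0.036
gripper_force: 0.0
```

```bash
python3 arc.py 5 .071 .06 8;python3 look.py l6.png
```

```text
h -0.46 rad 0.1373 tan -0.004 z 0.0714 F tan 0.57 rad -0.25 t 11.28
[0.22, 1.74, 0.04, 0.06]
[-0.06, 0.84, 0.0, 0.06]
[-0.05, 0.84, 0.0, 0.06]
[-0.06, 0.84, 0.0, 0.06]
[-0.06, 0.84, 0.0, 0.06]
[-0.05, 0.84, 0.0, 0.06]
[-0.06, 0.83, 0.0, 0.06]
[-0.05, 0.84, 0.0, 0.06]
[0.37438197 0.16451405 0.07145503] [ 0.29447722 -0.13627197  0.22029711]
```

View pics/l6.png

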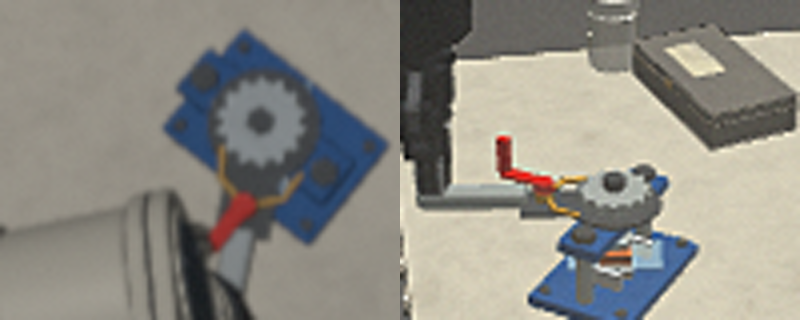

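The handle followed to about −0.46 with the lever still on the tightening side (tab at side crop (503,150)). Starting the first drive stroke.

Call:
servo_tool([
  {"tx":0.2,"ty":1.2,"tz":0,"yaw":0.06},
  {"tx":0,"ty":1.0,"tz":0,"yaw":0.06},
  {"tx":-0.05,"ty":0.85,"tz":0,"yaw":0.06},
  {"tx":-0.05,"ty":0.85,"tz":0,"yaw":0.06},
])

```text
clock: 11.72
eef_pos: [0.384, 0.2026, 0.0712]
ee_rot: [[-0.899, 0.438, -0.0], [0.438, 0.899, -0.001], [-0.0, -0.001, -1.0]]
wrist_force: [-2.8, -4.2, 2.4]
width: 0.0358
gripper_force: 2.9
```

Call:
servo_tool([
  {"tx":-0.05,"ty":0.85,"tz":0,"yaw":0.06},
  {"tx":-0.05,"ty":0.85,"tz":0,"yaw":0.06},
  {"tx":-0.05,"ty":0.85,"tz":0,"yaw":0.06},
])

```text
clock: 11.97
eef_pos: [0.3969, 0.2234, 0.0711]
ee_rot: [[-0.806, 0.592, -0.001], [0.592, 0.806, -0.002], [-0.0, -0.003, -1.0]]
wrist_force: [-3.8, -6.2, 5.4]
width: 0.036
gripper_force: 3.8
```

Call:
servo_tool([
  {"tx":-0.05,"ty":0.85,"tz":0,"yaw":0.06},
  {"tx":-0.05,"ty":0.85,"tz":0,"yaw":0.06},
])

```text
clock: 12.13
eef_pos: [0.4079, 0.2362, 0.0711]
ee_rot: [[-0.729, 0.684, -0.002], [0.684, 0.729, -0.002], [-0.0, -0.003, -1.0]]
wrist_force: [-4.8, -6.3, 5.6]
width: 0.036
gripper_force: 3.8
```

```bash
python3 arc.py 5 .071 .06 2
```

```text
h 0.087 rad 0.14 tan 0.0015 z 0.0711 F tan 7.87 rad 0.86 t 12.13
[-0.06, 1.19, 0.01, 0.06]
[-0.05, 0.84, -0.0, 0.06]
```

Call:
servo_tool([
  {"tx":-0.05,"ty":0.85,"tz":0,"yaw":0.06},
  {"tx":0,"ty":0,"tz":0,"yaw":0},
])

```text
clock: 12.3
eef_pos: [0.4151, 0.2428, 0.071]
ee_rot: [[-0.687, 0.726, -0.001], [0.726, 0.687, -0.001], [-0.0, -0.001, -1.0]]
wrist_force: [-3.7, -4.2, 4.3]
width: 0.0356
gripper_force: 2.4
```

Call:
servo_tool([
  {"tx":-0.05,"ty":0.85,"tz":0,"yaw":0.06},
  {"tx":0,"ty":0,"tz":0,"yaw":0},
])

```text
clock: 12.47
eef_pos: [0.421, 0.2479, 0.0709]
ee_rot: [[-0.645, 0.765, -0.001], [0.765, 0.645, -0.001], [0.0, -0.002, -1.0]]
wrist_force: [-4.0, -4.1, 2.5]
width: 0.0361
gripper_force: 2.7
```

```bash
python3 arc.py 5 .071 .06 2
```

```text
h 0.204 rad 0.1397 tan 0.0028 z 0.0709 F tan 5.7 rad 0.62 t 12.47
[-0.03, 1.06, -0.01, 0.06]
[-0.05, 0.84, -0.0, 0.06]
```

Call:
servo_tool([
  {"tx":-0.05,"ty":0.85,"tz":0,"yaw":0.06},
  {"tx":0,"ty":0,"tz":0,"yaw":0},
])

```text
clock: 12.63
eef_pos: [0.4276, 0.2528, 0.0709]
ee_rot: [[-0.599, 0.801, -0.001], [0.801, 0.599, -0.001], [0.0, -0.001, -1.0]]
wrist_force: [-4.4, -3.9, 3.7]
width: 0.0361
gripper_force: 3.0
```

Call:
servo_tool([
  {"tx":-0.05,"ty":0.85,"tz":0,"yaw":0.06},
  {"tx":0,"ty":0,"tz":0,"yaw":0},
])

```text
clock: 12.8
eef_pos: [0.4346, 0.2574, 0.0708]
ee_rot: [[-0.55, 0.835, -0.002], [0.835, 0.55, -0.001], [0.0, -0.002, -1.0]]
wrist_force: [-6.0, -3.3, 3.0]
width: 0.036
gripper_force: 3.2
```

Call:
servo_tool([
  {"tx":-0.05,"ty":0.85,"tz":0,"yaw":0.06},
  {"tx":0,"ty":0,"tz":0,"yaw":0},
])

```text
clock: 12.97
eef_pos: [0.4417, 0.2617, 0.0708]
ee_rot: [[-0.499, 0.867, -0.002], [0.867, 0.499, -0.001], [0.001, -0.002, -1.0]]
wrist_force: [-7.0, -3.0, 3.7]
width: 0.0357
gripper_force: 3.5
```

Call:
servo_tool([
  {"tx":-0.05,"ty":0.85,"tz":0,"yaw":0.06},
  {"tx":0,"ty":0,"tz":0,"yaw":0},
])

```text
clock: 13.13
eef_pos: [0.4491, 0.2655, 0.0708]
ee_rot: [[-0.446, 0.895, -0.002], [0.895, 0.446, -0.0], [0.001, -0.002, -1.0]]
wrist_force: [-7.4, -4.7, 4.0]
width: 0.0361
gripper_force: 3.8
```

```bash
python3 arc.py 5 .071 .06 2; python3 arc.py -5 .071 -.08 2
```

```text
h 0.442 rad 0.1397 tan 0.0027 z 0.0708 F tan 8.74 rad 0.87 t 13.13
[-0.02, 1.06, -0.02, 0.06]
[-0.06, 0.84, 0.0, 0.06]
h 0.442 rad 0.1397 tan 0.0027 z 0.0708 F tan 8.74 rad 0.87 t 13.13
[-0.05, -1.89, -0.02, -0.08]
[-0.09, -1.12, 0.0, -0.08]
```

Static force has climbed from 5.7 to 8.7 N at about 14 N/rad, so the pad is on the stone. I'll take fine steps with repeat readings.

Call:
servo_tool([
  {"tx":0,"ty":0.4,"tz":0,"yaw":0.03},
  {"tx":0,"ty":0,"tz":0,"yaw":0},
])

```text
clock: 13.3
eef_pos: [0.4521, 0.2671, 0.0708]
ee_rot: [[-0.421, 0.907, -0.003], [0.907, 0.421, -0.001], [0.001, -0.003, -1.0]]
wrist_force: [-7.4, -2.8, 4.9]
width: 0.0359
gripper_force: 4.2
```

Call:
servo_tool([
  {"tx":0,"ty":0,"tz":0,"yaw":0},
])

```text
clock: 13.38
eef_pos: [0.4519, 0.267, 0.0708]
ee_rot: [[-0.422, 0.907, -0.003], [0.907, 0.422, -0.001], [0.001, -0.003, -1.0]]
wrist_force: [-7.5, -3.2, 3.8]
width: 0.0357
gripper_force: 4.0
```

Call:
servo_tool([
  {"tx":0,"ty":0,"tz":0,"yaw":0},
])

```text
clock: 13.47
eef_pos: [0.4518, 0.267, 0.0708]
ee_rot: [[-0.422, 0.906, -0.003], [0.906, 0.422, -0.001], [0.001, -0.003, -1.0]]
wrist_force: [-6.7, -3.8, 4.4]
width: 0.0356
gripper_force: 4.0
```

```bash
python3 arc.py 5 .071 .03 1
```

```text
h 0.468 rad 0.1399 tan 0.0021 z 0.0708 F tan 7.63 rad 0.63 t 13.47
[-0.01, 0.71, -0.02, 0.03]
```

The static force settles at about 8 N with the stop near, so I need one more stroke. The tooth pitch is 0.449 rad, so going back past h≈−0.15 re-catches a tooth at about 0.

Call:
servo_tool([
  {"tx":-0.05,"ty":-1.6,"tz":0,"yaw":-0.08},
  {"tx":-0.1,"ty":-1.1,"tz":0,"yaw":-0.08},
  {"tx":-0.1,"ty":-1.1,"tz":0,"yaw":-0.08},
  {"tx":-0.1,"ty":-1.1,"tz":0,"yaw":-0.08},
  {"tx":-0.1,"ty":-1.1,"tz":0,"yaw":-0.08},
  {"tx":-0.1,"ty":-1.1,"tz":0,"yaw":-0.08},
  {"tx":-0.1,"ty":-1.1,"tz":0,"yaw":-0.08},
  {"tx":-0.1,"ty":-1.1,"tz":0,"yaw":-0.08},
])

```text
clock: 14.13
eef_pos: [0.3885, 0.2032, 0.0713]
ee_rot: [[-0.882, 0.471, 0.001], [0.471, 0.882, 0.001], [-0.0, 0.002, -1.0]]
wrist_force: [0.5, 1.6, -0.5]
width: 0.0357
gripper_force: 0.4
```

Call:
servo_tool([
  {"tx":0,"ty":0,"tz":0,"yaw":0},
  {"tx":0,"ty":0,"tz":0,"yaw":0},
])

```text
clock: 14.3
eef_pos: [0.389, 0.2032, 0.0715]
ee_rot: [[-0.878, 0.479, 0.001], [0.479, 0.878, 0.001], [-0.001, 0.001, -1.0]]
wrist_force: [-0.1, 0.6, -0.7]
width: 0.0362
gripper_force: 0.0
```

```bash
python3 arc.py 5 .071 .06 4
```

```text
h -0.168 rad 0.1359 tan -0.0013 z 0.0715 F tan -0.44 rad -0.39 t 14.3
[0.35, 1.47, 0.05, 0.06]
[-0.05, 0.84, -0.0, 0.06]
[-0.06, 0.84, -0.0, 0.06]
[-0.05, 0.84, -0.0, 0.06]
```

Call:
servo_tool([
  {"tx":0.2,"ty":0.9,"tz":0,"yaw":0.04},
  {"tx":0.1,"ty":0.9,"tz":0,"yaw":0.04},
  {"tx":0,"ty":0.55,"tz":0,"yaw":0.04},
  {"tx":0,"ty":0,"tz":0,"yaw":0},
])

```text
clock: 14.63
eef_pos: [0.3986, 0.2256, 0.0711]
ee_rot: [[-0.814, 0.581, 0.0], [0.581, 0.814, -0.0], [-0.0, -0.0, -1.0]]
wrist_force: [-1.1, -2.5, 2.5]
width: 0.036
gripper_force: 1.4
```

Call:
servo_tool([
  {"tx":0,"ty":0.4,"tz":0,"yaw":0.03},
  {"tx":0,"ty":0,"tz":0,"yaw":0},
])

```text
clock: 14.8
eef_pos: [0.4, 0.2278, 0.071]
ee_rot: [[-0.797, 0.604, -0.001], [0.604, 0.797, -0.001], [-0.0, -0.002, -1.0]]
wrist_force: [-3.3, -4.9, 3.9]
width: 0.0358
gripper_force: 2.8
```

Call:
servo_tool([
  {"tx":0,"ty":0.4,"tz":0,"yaw":0.03},
  {"tx":0,"ty":0,"tz":0,"yaw":0},
])

```text
clock: 14.97
eef_pos: [0.4019, 0.2306, 0.0709]
ee_rot: [[-0.778, 0.628, -0.002], [0.628, 0.778, -0.002], [0.0, -0.003, -1.0]]
wrist_force: [-5.1, -5.3, 3.9]
width: 0.0363
gripper_force: 4.0
```

```bash
python3 arc.py 5 .071 .03 2
```

```text
h 0.012 rad 0.1407 tan 0.0038 z 0.0709 F tan 7.28 rad -0.62 t 14.97
[-0.09, 0.54, -0.01, 0.03]
[-0.02, 0.42, 0.0, 0.03]
```

Call:
servo_tool([
  {"tx":0,"ty":0.4,"tz":0,"yaw":0.03},
  {"tx":0,"ty":0,"tz":0,"yaw":0},
])

```text
clock: 15.13
eef_pos: [0.4042, 0.2336, 0.0709]
ee_rot: [[-0.759, 0.651, -0.002], [0.651, 0.759, -0.002], [0.0, -0.003, -1.0]]
wrist_force: [-5.8, -6.9, 5.9]
width: 0.0361
gripper_force: 4.3
```

Call:
servo_tool([
  {"tx":0,"ty":0.4,"tz":0,"yaw":0.03},
  {"tx":0,"ty":0,"tz":0,"yaw":0},
])

```text
clock: 15.3
eef_pos: [0.4067, 0.2366, 0.0709]
ee_rot: [[-0.739, 0.673, -0.002], [0.673, 0.739, -0.002], [0.0, -0.003, -1.0]]
wrist_force: [-6.3, -6.6, 6.0]
width: 0.036
gripper_force: 4.5
```

Call:
servo_tool([
  {"tx":0,"ty":0,"tz":0,"yaw":0},
])

```text
clock: 15.38
eef_pos: [0.4066, 0.2365, 0.0709]
ee_rot: [[-0.74, 0.672, -0.002], [0.672, 0.74, -0.002], [0.0, -0.003, -1.0]]
wrist_force: [-6.0, -6.7, 5.9]
width: 0.0356
gripper_force: 4.4
```

```bash
python3 arc.py 5 .071 .03 2
```

```text
h 0.07 rad 0.1411 tan 0.0031 z 0.0709 F tan 8.95 rad 0.06 t 15.38
[-0.14, 0.61, -0.01, 0.03]
[-0.02, 0.42, 0.0, 0.03]
```

Call:
servo_tool([
  {"tx":-0.05,"ty":0.4,"tz":0,"yaw":0.03},
  {"tx":0,"ty":0,"tz":0,"yaw":0},
])

```text
clock: 15.55
eef_pos: [0.4097, 0.2391, 0.0709]
ee_rot: [[-0.719, 0.695, -0.002], [0.695, 0.719, -0.002], [0.0, -0.003, -1.0]]
wrist_force: [-6.5, -7.4, 5.8]
width: 0.0358
gripper_force: 4.7
```

Call:
servo_tool([
  {"tx":-0.05,"ty":0.4,"tz":0,"yaw":0.03},
  {"tx":0,"ty":0,"tz":0,"yaw":0},
])

```text
clock: 15.72
eef_pos: [0.4128, 0.2417, 0.0709]
ee_rot: [[-0.698, 0.716, -0.002], [0.716, 0.698, -0.002], [0.0, -0.003, -1.0]]
wrist_force: [-6.9, -6.5, 7.5]
width: 0.0362
gripper_force: 4.8
```

Call:
servo_tool([
  {"tx":0,"ty":0,"tz":0,"yaw":0},
])

```text
clock: 15.8
eef_pos: [0.4126, 0.2416, 0.0709]
ee_rot: [[-0.699, 0.715, -0.002], [0.715, 0.699, -0.002], [0.0, -0.003, -1.0]]
wrist_force: [-5.8, -7.2, 6.3]
width: 0.0358
gripper_force: 4.7
```

```bash
python3 arc.py 5 .071 .03 1
```

```text
h 0.13 rad 0.1405 tan 0.0026 z 0.0709 F tan 9.19 rad 1.13 t 15.8
[-0.07, 0.66, -0.01, 0.03]
```

Call:
servo_tool([
  {"tx":0,"ty":0.4,"tz":0,"yaw":0.03},
  {"tx":0,"ty":0,"tz":0,"yaw":0},
])

```text
clock: 15.97
eef_pos: [0.4155, 0.2444, 0.0709]
ee_rot: [[-0.676, 0.737, -0.003], [0.737, 0.676, -0.002], [0.0, -0.003, -1.0]]
wrist_force: [-7.5, -6.9, 7.3]
width: 0.0359
gripper_force: 4.9
```

Call:
servo_tool([
  {"tx":0,"ty":0.2,"tz":0,"yaw":0.01},
  {"tx":0,"ty":0,"tz":0,"yaw":0},
])

```text
clock: 16.13
eef_pos: [0.4168, 0.2457, 0.0709]
ee_rot: [[-0.669, 0.743, -0.003], [0.743, 0.669, -0.002], [0.0, -0.004, -1.0]]
wrist_force: [-6.6, -7.3, 7.3]
width: 0.0359
gripper_force: 5.1
```

```bash
python3 arc.py 5 .071 .03 1
```

```text
h 0.171 rad 0.1407 tan 0.0027 z 0.0709 F tan 9.8 rad 0.96 t 16.13
[-0.1, 0.65, -0.01, 0.03]
```

The knob resists at about 10 N, so I'm stopping here. Centring on the knob, lifting clear, checking.

Call:
servo_tool([
  {"tx":0,"ty":-0.3,"tz":0,"yaw":0},
  {"tx":0,"ty":-0.3,"tz":0,"yaw":0},
  {"tx":0,"ty":-0.1,"tz":0,"yaw":0},
  {"tx":0,"ty":0,"tz":0,"yaw":0},
])

```text
clock: 16.47
eef_pos: [0.4126, 0.2417, 0.071]
ee_rot: [[-0.67, 0.743, -0.001], [0.743, 0.67, -0.0], [0.0, -0.001, -1.0]]
wrist_force: [-2.9, -3.5, 1.3]
width: 0.036
gripper_force: 2.4
```

Call:
servo_tool([
  {"tx":0,"ty":0,"tz":-1,"yaw":0},
  {"tx":0,"ty":0,"tz":-2,"yaw":0},
  {"tx":0,"ty":0,"tz":-3,"yaw":0},
  {"tx":0,"ty":0,"tz":-3,"yaw":0},
  {"tx":0,"ty":0,"tz":-3,"yaw":0},
  {"tx":0,"ty":0,"tz":-1,"yaw":0},
  {"tx":0,"ty":0,"tz":0,"yaw":0},
  {"tx":0,"ty":0,"tz":0,"yaw":0},
])

```text
clock: 17.13
eef_pos: [0.4135, 0.2422, 0.2009]
ee_rot: [[-0.67, 0.742, 0.001], [0.742, 0.67, 0.001], [-0.0, 0.001, -1.0]]
wrist_force: [-0.8, -0.8, -0.5]
width: 0.0356
gripper_force: 0.0
```

```bash
python3 look.py l7.png
```

```text
[0.41266787 0.2418361  0.19973972] [-0.21645071  0.02389793  0.18219418]
```

View pics/l7.png

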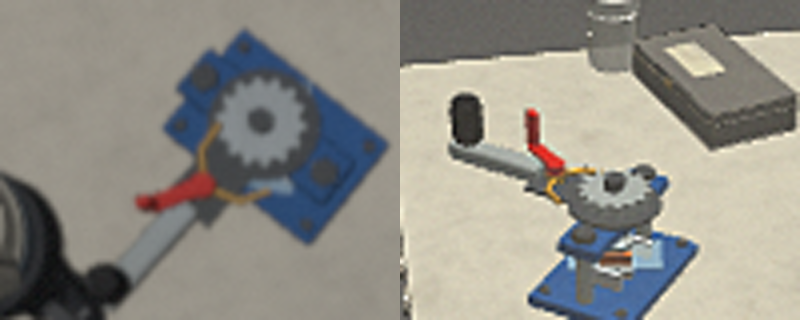

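The gripper is clear above the knob at side crop (465,120). The lever is still well over on the tightening side, with its tab at (532,130). Handing in.

```bash
python3 -c "
from workcell import job_done;print(job_done())"
```

```text
the job is handed in; nothing more can be done
None
```

I flipped the red lever fully to its tightening side, ratcheted the pad onto the stone until the knob resisted at about 10 N, let go and handed the job in at about 17 s; the hand-in returned no verdict.

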